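# Find the high spot of an eccentric pulley on a runout checker

### The arm

A 6-joint arm with a two-finger parallel gripper is mounted at the origin on the work surface. World frame = base frame: x ahead of the robot, y to its left, z up, the work surface at z = 0. Lengths are in m, angles in degrees, forces in N, time in s.
With the tool pointing down it reaches from about 0.35 to 0.975 m from the base axis. Payload 17.4 kg.
Tool frame: the origin (TCP) lies on the centre line of the jaws, within the pads' length; the fingertips stand 8 mm ahead of it and the grasp point (between the pads) lies 11 mm behind it; z points along the fingers, y is the line along which they close (so a half turn about z gives the same grasp; the last joint's range is limited). The gripper opens to 85 mm and grips with 20 to 120 N. Pads are 22 mm wide; open, the fingers measure 114 mm over their backs; the gripper's body (76 mm by 85 mm) begins 54 mm behind the grasp point. The pads swing forward as they close: fully open they stand 13 mm farther back than shut.
Start: joints at [-73.327, 6.646, 82.598, -0, 90.757, -2.166], TCP at [0.218, -0.639, 0.239] pointing down, gripper open.
Joint ranges: [-162.19, 162.19], [-47.58, 125.68], [4.15, 143.07], [-65.23, 245.23], [0.69, 171.88], [-170.13, 170.13]. Speed limits (degrees/s): [108.29, 108.29, 127.2, 180, 180, 180].

### API

Orientations are given as [roll, pitch, yaw] about the fixed x, y, z axes, in that order (R = Rz(yaw) Ry(pitch) Rx(roll)).
In Python, from bench import ctrl, eyes gives the robot as it stands (ctrl), with the cameras (eyes).
- The arm moves only by the shell command python3 shift.py 'ROWS' [OPENING] [FORCE]. ROWS is a JSON list of rows, 1 to 20 of them, each of 6 numbers: dx, dy, dz in m, then a rotation vector rx, ry, rz in degrees; each row is the pose to reach, as a shift and turn from the pose commanded when the command began, along the tool's axes at that moment; what a row does not reach only later rows make up. A row lasts 1/12 s, in which the tool goes at most 0.0417 m and 7.16 degrees, less where a joint would pass 70% of its speed; a pose out of reach is approached as far as the arm can. OPENING is the finger opening in m, set as the command begins (- or left out keeps the last). The fingers move at their own pace and stop on an object; FORCE is the grip in N (left out, the last holds). Time passes only in rows, so rows that do not move let the fingers close. It prints the time, the measured TCP pose, the force, the opening and the grip force at its end.
- ctrl.get_obs(): the state, without advancing time (a new reading comes with each control period).
- eyes.read_camera(name): name is "side" or "top"; returns a dict with "image" (420x560x3 uint8, blue, green, red), "fx", "fy", "cx", "cy" (pixels), "k1" (the pictures are not rectified: a ray, as slopes to the right and down, at radius r is drawn at 1 + k1 r^2 times it, then the intrinsics apply), "R" (3x3) and "t" (3): a world point X has camera coordinates R X + t. Camera axes: x right, y down, z forward; pixel columns grow to the right and rows downward; lengths in m; the calibration is good to about 2 mm. A picture is of the moment at which its call begins. There is no depth.
- ctrl.hand_in(): hands the job in; it is judged then, once.
The state is a dict: "t": time; "joints": joint angles; "qd": joint speeds; "joint_efforts": joint torques, N m; "eef_pos": TCP position; "orientation": TCP orientation; "ft_force": force on the tool from outside, world axes, zero at the start; "ft_torque": the same for the moment, N m; "opening": finger opening in m; "finger_force": force on a finger pad.
Only numpy, scipy, OpenCV 4.12 (cv2) and the standard library are available. Lean on these libraries where they do the work, as an engineer would, in place of code of your own. Each camera call takes 0.05 s, during which the arm holds its last target. There are 200 camera calls.

### The job

This runout checker holds a spindle between centres, with an off-centre brass pulley on it and a dial gauge standing back from it. Gently push the gauge carriage all the way home against its stop so that its sprung plunger bears on the pulley, then turn the spindle by its hand disc until the pulley's highest spot is under the plunger (pointer at the farthest point of its swing), and leave it there, let go. Do not shove the spindle endways on its centres, and leave the bur stand, beaker and square where they are.

Things in the scene. Friction and masses are not known exactly. Their poses are not given: they have to be found in the camera images.
- rig: Fixed runout checker. Two grey posts (44 x 24 mm, tops 105 mm up) at y 0 and -112 mm carry a 12 mm steel spindle along y; its axis is at x 0, z 85 mm. Origin on the table below the axis, in the middle of the post by the hand disc; x points from gauge to spindle, y from pulley to disc, z up. Dark base 14 mm thick: x -140 to 60, y -128 to 18 mm, and x -30 to 30, y 5 to 125 mm.
- disc_centre (a point): Centre of the plain aluminium hand disc on the spindle: 80 mm diameter, 14 mm thick, hub of 22 mm on the post's side; at rig (0, 90, 85) mm, rig's axes, does not turn. 71 mm free to the post, nothing on the other side. Pinch it across its faces near the rim and turn, either way, endlessly; takes about 0.1 N m (3 N at the rim), stays where left.
- pulley_axis (a point): Point of the spindle axis in the middle of the pulley, rig (0, -55, 85) mm, rig's axes, does not turn. The pulley is a plain brass cylinder, 60 mm diameter, 22 mm wide, fixed to the spindle 6 mm off its axis; at the start in an unknown direction. The plunger bears on its rim from -x at axis height. Its high spot stands 36 mm from the axis, the low spot, half a turn on, 24 mm.
- push_face (a point): Point on the flat rear (-x) face of the gauge carriage's upright black push plate, in its middle, 80 mm above the table; rig's axes, moves with the carriage. Plate 60 mm wide, 16 to 106 mm above the table. Push it towards rig +x. The 72 mm dial lies flat on the carriage, 100 to 110 mm up, its centre 41 mm ahead of this face. Nothing stands behind the plate.
- gauge (a joint): Position of the gauge carriage along rig x: 0 to 0.008 m at the start, 0.035 m at home against its hard stop. It slides with about 6 N of friction (up to 10 N with the plunger pressed) and stays where it is left.
- plunger (a joint): How far the sprung plunger (7 mm rod with 10 mm ball end, along rig x at axis height) is pushed in: 0 free; with the carriage home about 0.003 m on the pulley's low spot, 0.015 m on its high spot. Spring 150 N/m with 1 N preload, too weak to turn the spindle.
- pointer (a joint): Angle of the black 28 mm pointer on the white dial on top of the gauge, clockwise from above, 200 rad per metre of plunger. 0 free; with the carriage home it swings nearly as a cosine of the spindle's turn between about 0.55 rad (low spot) and 2.9 rad (high spot). At 1.5 rad it points to rig -x, at 2.9 rad nearly to rig +y.
- float (a joint): How far the spindle is shoved endways along rig y from its place on its sprung centres; 0 at rest, spring 2500 N/m both ways. More than 4 mm counts as forced off the centres.
- bur_stand: Bystander, loose: three-tiered round wooden stand with small burs, 100 mm across, 96 mm high; origin under its centre.
- beaker: Bystander, loose: clear plastic beaker, 64 mm across, 75 mm high; origin under its centre.
- square: Bystander, loose: small steel engineer's square lying flat, stock 75 mm, blade 110 mm, 14 mm high; origin under the middle of its stock.

How it is judged (in metres and radians):
On the way:
1. the gauge carriage is pushed home against its stop (value of joint gauge above 0.0338 m), for 0.2 s.
At the end, for the whole second after the job is handed in: The gauge carriage is home (within 1.2 mm of its stop) and the pointer reads above 2.80 rad: the pulley's high spot is under the plunger to within about 25 degrees (value of joint gauge above 0.0338 m and value of joint pointer above 2.8 rad); the robot touches nothing.
It fails at once if the spindle is shoved endways by more than 4 mm (value of joint float above 0.004 m or value of joint float below -0.004 m).
It fails at once if the gauge is pushed with more than 45 N (contact force between the arm and gauge above 45 N).
It fails at once if a bystander is moved by more than 20 mm (distance of any of bur_stand, beaker, square from where it was at the start of the episode above 0.02 m).
It also fails if it takes over 72 s, if anything falls off the work surface, if the arm or the gripper's body presses on something with over 40 N, if the wrist force passes 120 N, or if a joint passes its speed limit or range.

## Working session

There is one attempt and no reset: what is moved stays moved. The work goes in short steps, Python scripts to look and compute and a shell command to move; the robot and the scene stay as the last step left them, time stands still between calls to the robot, and variables do not carry over. Pictures are saved under pics/ and viewed, at most 10 in all, crops included, and the job is handed in when it is done.

```bash
ls; mkdir -p pics
python3 - <<'E'
from bench import ctrl, eyes
import cv2,numpy as np
for n in("side","top"):
    c=eyes.read_camera(n); cv2.imwrite(f"pics/{n}0.png",c["image"])
    print(n,c["fx"],c["cx"],c["cy"],c["k1"],np.round(c["R"],3).tolist(),np.round(c["t"],3))
o=ctrl.get_obs();print(o)
E
```

```text
bench.py
pics
shift.py
side 452.92603067062277 276.7756158940987 213.8879078472648 -0.07528074256386542 [[0.999, -0.052, -0.016], [-0.045, -0.626, -0.778], [0.03, 0.778, -0.628]] [-0.58   0.088  1.204]
top 408.0151855639022 277.09561304899984 205.5882791949097 0.028302361266653774 [[0.0, -1.0, -0.019], [-1.0, 0.0, -0.02], [0.02, 0.019, -1.0]] [0.01  0.548 1.054]
{'t': 0.1, 'joints': array([-7.33275228e+01,  6.67093256e+00,  8.26331409e+01,  1.44821007e-03,
        9.07557100e+01, -2.16777454e+00]), 'qd': array([ 0.08719004, -0.05084068, -0.05657353,  0.05888753, -0.04224729,
        0.00331016]), 'joint_efforts': array([ 1.61067874e-03, -7.33668137e+01, -6.33787608e+01,  3.47366313e-05,
        5.24927513e-03,  2.39408642e-06]), 'eef_pos': array([ 0.21790634, -0.63868347,  0.23862796]), 'orientation': array([-1.79940314e+02, -3.70842211e-03,  1.88402682e+01]), 'ft_force': array([ 0.45855931, -0.61212417,  0.36617845]), 'ft_torque': array([ 0.00314092, -0.00414414, -0.00279402]), 'finger_force': 0.0, 'opening': 0.0855584378992016}
```

View pics/side0.png

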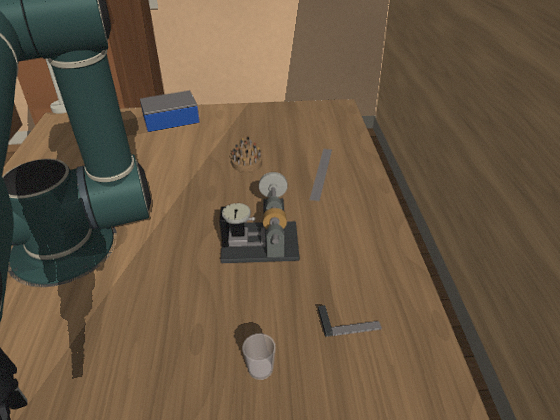

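View pics/top0.png

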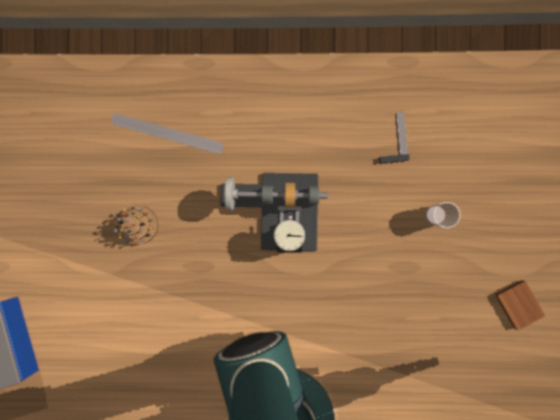

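The side view shows the checker at about (260,225), with its disc at (273,186), and the beaker at (259,355). In the top view the rig is at (285,215), the disc at (230,194) and the dial at (289,235). The rig's axes lie nearly along the world's. I'll enlarge both.

Run:
```python
import cv2
a=cv2.imread("pics/side0.png")[160:280,200:320]; b=cv2.imread("pics/top0.png")[160:265,210:335]
cv2.imwrite("pics/s1.png",cv2.resize(a,(600,600),interpolation=cv2.INTER_CUBIC))
cv2.imwrite("pics/t1.png",cv2.resize(b,(700,588),interpolation=cv2.INTER_CUBIC))
```

```text
(no output)
```

View pics/s1.png

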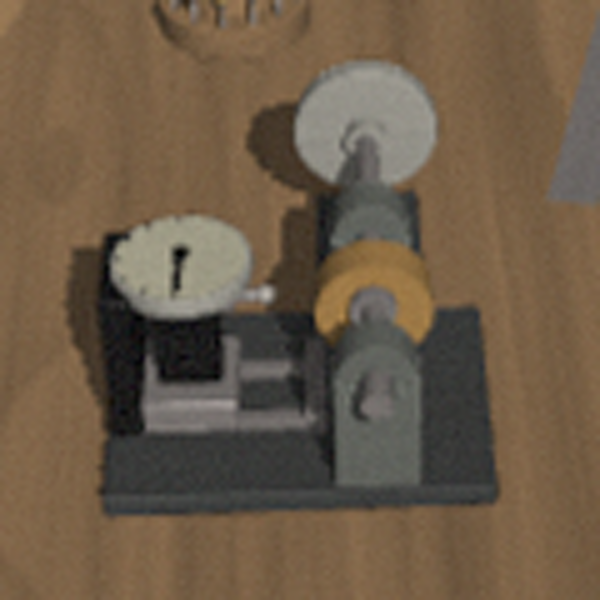

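View pics/t1.png

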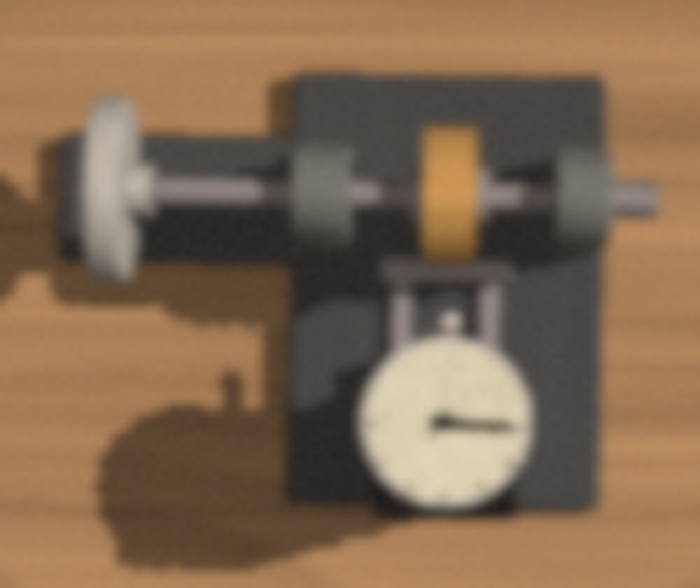

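The side crop shows the base's front corners at (105,492) and (495,490), the disc's centre at (366,125) and the dial's at (182,262). The top crop shows the base's corners at (297,75), (603,80), (597,508) and (288,500), the disc at (112,188) and the dial at (447,422). Next I'll fit the rig's pose and triangulate the heights.

```bash
cat > h.py <<'E'
from bench import ctrl, eyes
import numpy as np, cv2
from scipy.optimize import least_squares
def proj(c,X):
    p=c["R"]@np.asarray(X)+c["t"]; s=p[:2]/p[2]; s=s*(1+c["k1"]*(s@s))
    return np.array([c["fx"]*s[0]+c["cx"],c["fy"]*s[1]+c["cy"]])
S=lambda x,y:np.array([200+(x+.5)/5-.5,160+(y+.5)/5-.5])
T=lambda x,y:np.array([210+(x+.5)/5.6-.5,160+(y+.5)/5.6-.5])
def tri(cs,ct,a,b): return least_squares(lambda X:np.r_[proj(cs,X)-a,proj(ct,X)-b],[.5,0,.05])
def rig(p,X):
    c,s=np.cos(p[2]),np.sin(p[2]); return np.array([p[0]+c*X[0]-s*X[1],p[1]+s*X[0]+c*X[1],X[2]])
E
python3 - <<'E'
from h import *
cs,ct=eyes.read_camera("side"),eyes.read_camera("top")
for n,a,b in (("disc",S(366,125),T(112,188)),("dial",S(182,262),T(447,422)),("baseFR",S(495,490),T(603,80)),("baseFL",S(105,492),T(597,508))):
    r=tri(cs,ct,a,b); print(n,r.x.round(4),r.fun.round(1))
P=[(cs,S(105,492),(-.14,-.128,.014)),(cs,S(495,490),(.06,-.128,.014)),(cs,S(475,308),(.06,.018,.014)),(cs,S(366,125),(0,.09,.085)),
(ct,T(297,75),(.06,.018,.014)),(ct,T(603,80),(.06,-.128,.014)),(ct,T(597,508),(-.14,-.128,.014)),(ct,T(288,500),(-.14,.018,.014)),(ct,T(112,188),(0,.09,.085))]
r=least_squares(lambda p:np.concatenate([proj(c,rig(p,X))-u for c,u,X in P]),[.55,0,0])
p=r.x;print(p[:2].round(4),np.degrees(p[2]).round(2),r.fun.round(1))
print("disc",rig(p,(0,.09,.085)),"pulley",rig(p,(0,-.055,.085)))
d=tri(cs,ct,S(182,262),T(447,422)).x[:2]-p[:2];c,s=np.cos(p[2]),np.sin(p[2])
dl=np.array([c*d[0]+s*d[1],-s*d[0]+c*d[1]]);print("dial rig",dl,"face",rig(p,(dl[0]-.041,-.055,.08)))
E
```

```text
disc [0.5768 0.1232 0.0848] [-0.3  0.  -0.  -0.3]
dial [ 0.4781 -0.0205  0.1073] [-0.5  0.  -0.  -0.5]
baseFR [ 0.6307 -0.0936  0.0091] [-0.4  0.   0.  -0.4]
baseFL [ 0.4343 -0.0899  0.0172] [-0.4  0.  -0.  -0.4]
[0.5745 0.033 ] -1.34 [-1.4  1.5  0.1 -0.6  0.6 -1.2 -0.4  0.  -0.8 -1.2  1.2 -0.9  0.6  0.6
 -1.1  0.5  0.1 -0.2]
disc [0.57657391 0.12299655 0.085     ] pulley [ 0.57317767 -0.02196367  0.085     ]
dial rig [-0.09509489 -0.05576541] face [ 0.43712012 -0.01877601  0.08      ]
```

```bash
python3 shift.py '[[0.363,-0.532,0,0,0,20.2],[0.363,-0.532,0,0,0,20.2],[0.363,-0.532,0,0,0,20.2],[0.363,-0.532,0,0,0,20.2],[0.363,-0.532,0,0,0,20.2],[0.363,-0.532,0,0,0,20.2],[0.363,-0.532,0,0,0,20.2],[0.363,-0.532,0,0,0,20.2],[0.363,-0.532,0,0,0,20.2],[0.363,-0.532,0,0,0,20.2],[0.363,-0.532,0,0,0,20.2],[0.363,-0.532,0,0,0,20.2],[0.363,-0.532,0,0,0,20.2],[0.363,-0.532,0,0,0,20.2],[0.363,-0.532,0,0,0,20.2],[0.363,-0.532,0,0,0,20.2],[0.363,-0.532,0,0,0,20.2],[0.363,-0.532,0,0,0,20.2],[0.363,-0.532,0,0,0,20.2]]' 0 20
```

```text
t: 1.78
eef_pos: [0.3896, -0.0186, 0.2393]
orientation: [180.0, 0.0, -1.4]
ft_force: [-0.1, 0.8, 0.4]
opening: 0.0002
finger_force: 0.0
```

```bash
python3 shift.py '[[0,0,0.155,0,0,0],[0,0,0.155,0,0,0],[0,0,0.155,0,0,0],[0,0,0.155,0,0,0],[0,0,0.155,0,0,0],[0,0,0.155,0,0,0]]'; python3 shift.py '[[0.01,0,0,0,0,0],[0.015,0,0,0,0,0],[0.018,0,0,0,0,0],[0.021,0,0,0,0,0],[0.024,0,0,0,0,0],[0.027,0,0,0,0,0],[0.030,0,0,0,0,0],[0.033,0,0,0,0,0]]';python3 shift.py '[[0.002,0,0,0,0,0],[0.004,0,0,0,0,0],[0.006,0,0,0,0,0],[0.008,0,0,0,0,0],[0.01,0,0,0,0,0]]'
```

```text
t: 2.28
eef_pos: [0.3892, -0.0191, 0.0842]
orientation: [-180.0, 0.1, -1.5]
ft_force: [0.0, -0.5, 0.7]
opening: 0.0
finger_force: 0.0
t: 2.95
eef_pos: [0.4229, -0.0189, 0.0844]
orientation: [180.0, -0.0, -1.4]
ft_force: [0.1, -0.1, 0.6]
opening: -0.0004
finger_force: 0.0
t: 3.37
eef_pos: [0.4324, -0.0191, 0.0842]
orientation: [-180.0, 0.1, -1.4]
ft_force: [-6.6, 1.3, 3.1]
opening: 0.0
finger_force: 3.4
```

```bash
python3 shift.py '[[0.002,0,0,0,0,0],[0.004,0,0,0,0,0],[0.006,0,0,0,0,0],[0.008,0,0,0,0,0],[0.010,0,0,0,0,0],[0.012,0,0,0,0,0],[0.014,0,0,0,0,0],[0.016,0,0,0,0,0]]'; python3 shift.py '[[0.001,0,0,0,0,0],[0.002,0,0,0,0,0]]';python3 shift.py '[[0.001,0,0,0,0,0],[0.002,0,0,0,0,0]]'; python3 shift.py '[[0.001,0,0,0,0,0],[0.002,0,0,0,0,0]]'
```

```text
t: 4.03
eef_pos: [0.4483, -0.0194, 0.0842]
orientation: [-180.0, 0.1, -1.4]
ft_force: [-8.3, 0.5, 5.5]
opening: -0.0004
finger_force: 4.0
t: 4.2
eef_pos: [0.4503, -0.0194, 0.0843]
orientation: [-180.0, 0.1, -1.4]
ft_force: [-7.9, 0.8, 5.0]
opening: 0.0
finger_force: 3.9
t: 4.37
eef_pos: [0.4522, -0.0195, 0.0842]
orientation: [-180.0, 0.1, -1.4]
ft_force: [-9.0, 0.7, 4.4]
opening: 0.0001
finger_force: 4.1
t: 4.53
eef_pos: [0.4542, -0.0196, 0.0842]
orientation: [-180.0, 0.1, -1.4]
ft_force: [-7.8, 0.9, 5.4]
opening: -0.0
finger_force: 4.2
```

```bash
for i in 1 2 3 4; do python3 shift.py '[[0.0005,0,0,0,0,0],[0.001,0,0,0,0,0]]' | grep -E "eef|ft_f"; done
```

```text
eef_pos: [0.4552, -0.0196, 0.0843]
ft_force: [-9.1, 1.9, 4.6]
eef_pos: [0.4555, -0.0196, 0.0842]
ft_force: [-22.4, 1.5, 13.5]
eef_pos: [0.4556, -0.0196, 0.0842]
ft_force: [-34.3, 1.9, 20.9]
eef_pos: [0.4557, -0.0196, 0.0842]
ft_force: [-46.6, 2.0, 29.4]
```

That loop stepped on without checking the force between steps. The last wrist reading was 46.6 N in x, which may be over the 45 N limit on the gauge. I'll back off now and check the force on every step from here.

```bash
python3 shift.py '[[-0.004,0,0,0,0,0],[-0.02,0,0,0,0,0],[-0.03,0,0,0,0,0],[-0.03,0,-0.12,0,0,0],[-0.03,0,-0.12,0,0,0],[-0.03,0,-0.12,0,0,0],[-0.03,0,-0.12,0,0,0]]'
python3 - <<'E'
from h import *
for n in("side","top"):
    cv2.imwrite(f"pics/{n}2.png",eyes.read_camera(n)["image"])
a=cv2.imread("pics/side2.png")[170:260,200:320]; b=cv2.imread("pics/top2.png")[160:265,210:335]
v=np.vstack([cv2.resize(a,(400,300),interpolation=cv2.INTER_CUBIC),cv2.resize(b,(400,300),interpolation=cv2.INTER_CUBIC)])
cv2.imwrite("pics/v2.png",v)
E
```

```text
t: 5.78
eef_pos: [0.4306, -0.0192, 0.2119]
orientation: [180.0, -0.5, -1.4]
ft_force: [0.4, 0.9, 1.7]
opening: -0.0004
finger_force: 0.0
```

View pics/v2.png

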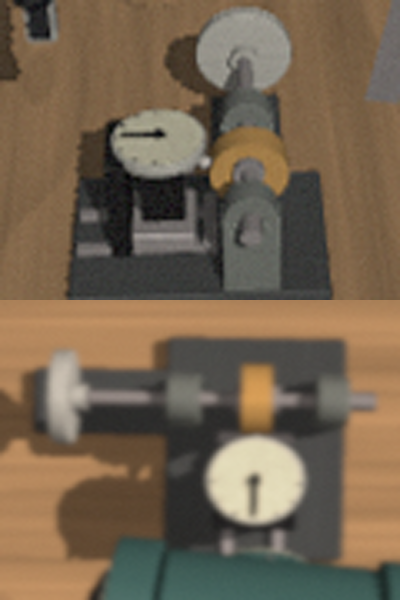

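The dial has moved ahead, and its pointer now points to rig -x (about 1.5 rad), so the high spot is about 95° away from the plunger. To tell whether it's up or down, I'll compare the brass silhouette with the model.

Run:
```python
from h import *
cs=eyes.read_camera("side"); p=[.5745,.033,np.radians(-1.34)]
im=cv2.imread("pics/side0.png");m=cv2.inRange(cv2.cvtColor(im,cv2.COLOR_BGR2HSV),(8,120,110),(25,255,255))[200:240,255:295]
n,l,st,_=cv2.connectedComponentsWithStats(m);k=1+np.argmax(st[1:,4]);s=st[k];print("seen cols",255+s[0],254+s[0]+s[2],"rows",200+s[1],199+s[1]+s[3])
for w in(90,-90,97,-97):   # angle of high spot from -x, + = up
    a=np.radians(w);cx,cz=-.006*np.cos(a),.085+.006*np.sin(a)
    q=np.array([proj(cs,rig(p,(cx+.03*np.cos(t),y,cz+.03*np.sin(t)))) for t in np.linspace(0,6.28,90) for y in(-.066,-.044)])
    print(w,q.min(0).round(1),q.max(0).round(1))
```

```text
seen cols 263 286 rows 208 227
90 [261.7 203.7] [285.6 227.5]
-90 [261.9 207.4] [285.6 231.1]
97 [262.  203.7] [285.9 227.6]
-97 [262.1 207.4] [285.9 231.1]
```

The brass's top edge is seen at row 208, and the model gives 207.4 for "down" and 203.7 for "up". So the high spot is down, and the top of the disc has to go about 97° towards +x. I'll pinch with the tool leaning about 50° towards the robot and swing over to the far side.

```bash
cat >> h.py <<'E'
from scipy.spatial.transform import Rotation as Ro
YAW=np.radians(-1.34); D=np.array([.5766,.1230,.085])
def pose(th,r,dy=0):
    B=Ro.from_euler("z",YAW)*Ro.from_euler("y",np.radians(th)); d=B.apply([0,0,1])
    return D+r*d+Ro.from_euler("z",YAW).apply([0,dy,0]), B*Ro.from_euler("x",180,degrees=True)
def delta(a,b): # a,b=(pos,Rot): b seen in a
    return np.r_[a[1].inv().apply(b[0]-a[0]),(a[1].inv()*b[1]).as_rotvec(degrees=True)]
def now():
    o=ctrl.get_obs(); return o["eef_pos"],Ro.from_euler("xyz",o["orientation"],degrees=True)
E
python3 - <<'E'
from h import *
np.set_printoptions(suppress=True,precision=4)
print(now()[0],ctrl.get_obs()["orientation"]);print(delta(now(),pose(-50,.12)))
E
```

```text
[ 0.4287 -0.0191  0.2041] [-180.       -0.0114   -1.3613]
[ 0.0525 -0.1455  0.042   0.0093 49.9886 -0.0199]
```

```bash
python3 shift.py '[[0.0525,-0.1455,0.042,0,50,0],[0.0525,-0.1455,0.042,0,50,0],[0.0525,-0.1455,0.042,0,50,0],[0.0525,-0.1455,0.042,0,50,0],[0.0525,-0.1455,0.042,0,50,0],[0.0525,-0.1455,0.042,0,50,0],[0.0525,-0.1455,0.042,0,50,0],[0.0525,-0.1455,0.042,0,50,0],[0.0525,-0.1455,0.042,0,50,0],[0.0525,-0.1455,0.042,0,50,0],[0.0525,-0.1455,0.042,0,50,0]]' 0.05 20
python3 - <<'E'
from h import *
np.set_printoptions(suppress=True,precision=4)
print(delta(now(),pose(-50,.12)),delta(now(),pose(-50,.026)),ctrl.get_obs()["joints"])
for n in("side","top"): cv2.imwrite(f"pics/{n}3.png",eyes.read_camera(n)["image"])
a=cv2.imread("pics/side3.png")[120:270,180:340]; b=cv2.imread("pics/top3.png")[160:265,210:335]
cv2.imwrite("pics/v3.png",np.vstack([cv2.resize(a,(400,300),interpolation=cv2.INTER_CUBIC),cv2.resize(b,(400,300),interpolation=cv2.INTER_CUBIC)]))
E
```

```text
t: 6.85
eef_pos: [0.4853, 0.125, 0.1631]
orientation: [-180.0, -49.9, -1.4]
ft_force: [-0.3, -0.4, 0.2]
opening: 0.0499
finger_force: 0.0
[-0.0012 -0.0002  0.0002  0.0489  0.1154 -0.0609] [-0.001  -0.0003  0.0942  0.0489  0.1154 -0.0609] [ 20.8722 -42.9947 137.4359 -26.2596  40.9361 125.246 ]
```

View pics/v3.png

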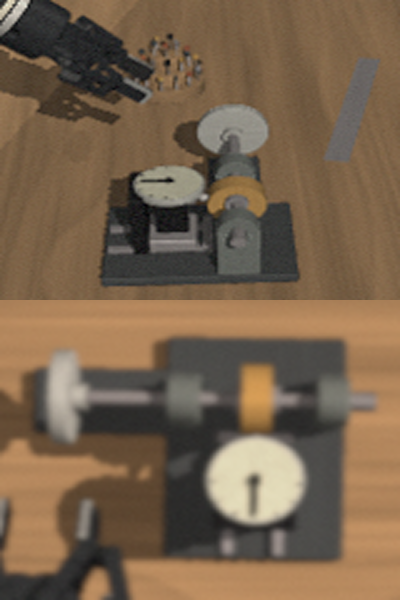

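The side crop shows the open fingers beside the disc, towards the robot. In the top crop the fingertips are at about x=3 and x=86, with the disc at x=63. I'll check that against the projection before approaching.

Run:
```python
from h import *
ct=eyes.read_camera("top"); p,R=now()
for y in(-.025,.025):
    print([((proj(ct,p+R.apply([0,y,z]))-[210,160])*[3.2,300/105]).round(1)+[0,300] for z in(-.005,.008)])
print(((proj(ct,D)-[210,160])*[3.2,300/105]).round(1), [((proj(ct,rig([.5745,.033,YAW],(0,y,.125)))-[210,160])*[3.2,300/105]).round(1) for y in(.083,.097)])
```

```text
[array([  7.5, 511.3]), array([ 10., 498.])]
[array([ 79.9, 513. ]), array([ 81.8, 499.6])]
[62.9 94.2] [array([65.1, 91.8]), array([45.7, 91.4])]
```

```bash
python3 shift.py '[[-0.001,0,0.03,0,0,0],[-0.001,0,0.06,0,0,0],[-0.001,0,0.08,0,0,0],[-0.001,0,0.094,0,0,0],[-0.001,0,0.094,0,0,0],[-0.001,0,0.094,0,0,0]]' 0.04; python3 shift.py '[[0,0,0,0,0,0],[0,0,0,0,0,0],[0,0,0,0,0,0]]' 0.022;  python3 shift.py '[[0,0,0,0,0,0],[0,0,0,0,0,0]]' 0.018
```

```text
t: 7.5
eef_pos: [0.5561, 0.123, 0.1003]
orientation: [179.9, -49.9, -1.4]
ft_force: [0.8, 0.0, 0.3]
opening: 0.0398
finger_force: 0.0
t: 7.75
eef_pos: [0.5559, 0.1236, 0.1023]
orientation: [-180.0, -50.1, -1.4]
ft_force: [-0.2, 0.1, 0.1]
opening: 0.0221
finger_force: 0.0
t: 7.92
eef_pos: [0.5559, 0.1236, 0.1018]
orientation: [-180.0, -50.1, -1.4]
ft_force: [1.3, 0.2, 0.2]
opening: 0.0179
finger_force: 0.0
```

No contact at 18 mm, so the jaws are centred within 2 mm. Closing now.

```bash
python3 shift.py '[[0,0,0,0,0,0],[0,0,0,0,0,0],[0,0,0,0,0,0],[0,0,0,0,0,0]]' 0.008 25
python3 - <<'E'
from h import *
np.set_printoptions(suppress=True,precision=4)
for th in(-40,-30,-20,-10,0,10,20,30,40,48): print(th,delta(pose(-50,.0265),pose(th,.0265)))
E
```

```text
t: 8.25
eef_pos: [0.5561, 0.1235, 0.1016]
orientation: [-180.0, -50.0, -1.4]
ft_force: [-5.9, -0.8, 5.5]
opening: 0.0134
finger_force: 28.9
-40 [  0.0046  -0.       0.0004   0.     -10.      -0.    ]
-30 [  0.0091  -0.       0.0016   0.     -20.      -0.    ]
-20 [  0.0132  -0.       0.0036   0.     -30.      -0.    ]
-10 [  0.017    0.       0.0062   0.     -40.      -0.    ]
0 [  0.0203  -0.       0.0095   0.     -50.      -0.    ]
10 [  0.0229  -0.       0.0132   0.     -60.      -0.    ]
20 [  0.0249  -0.       0.0174   0.     -70.      -0.    ]
30 [  0.0261   0.       0.0219   0.     -80.      -0.    ]
40 [  0.0265  -0.       0.0265   0.     -90.      -0.    ]
48 [  0.0262  -0.       0.0302   0.     -98.      -0.    ]
```

Gripped with only 0.8 N endways. I'll swing over the first 30° and check.

```bash
python3 shift.py '[[0.0023,0,0.0001,0,-5,0],[0.0046,0,0.0004,0,-10,0],[0.0069,0,0.0009,0,-15,0],[0.0091,0,0.0016,0,-20,0],[0.0112,0,0.0025,0,-25,0],[0.0132,0,0.0036,0,-30,0],[0.0132,0,0.0036,0,-30,0]]'
```

```text
t: 8.83
eef_pos: [0.5677, 0.1232, 0.1093]
orientation: [-180.0, -19.6, -1.4]
ft_force: [-12.8, 2.8, 12.9]
opening: 0.0133
finger_force: 30.5
```

```bash
python3 shift.py '[[0.0023,-0.0003,-0.0004,0,-5,0],[0.0046,-0.0005,-0.0002,0,-10,0],[0.0069,-0.0005,0.0003,0,-15,0],[0.0091,-0.0005,0.001,0,-20,0],[0.0112,-0.0005,0.0019,0,-25,0],[0.0132,-0.0005,0.003,0,-30,0],[0.0132,-0.0005,0.003,0,-30,0]]'
```

```text
t: 9.42
eef_pos: [0.5816, 0.1232, 0.1107]
orientation: [180.0, 10.4, -1.4]
ft_force: [-7.1, -0.8, 16.8]
opening: 0.0132
finger_force: 30.3
```

Run:
```python
from h import *
np.set_printoptions(suppress=True,precision=4)
print(ctrl.get_obs()["joints"],delta(pose(-20,.0265),now()))
cs,ct=eyes.read_camera("side"),eyes.read_camera("top")
p=[.5745,.033,YAW]; 
# rectify dial from side view: 36 mm circle at rig (-.067,-.055,.11)
W=[rig(p,(-.067+x,-.055+y,.110)) for x,y in((.04,.04),(.04,-.04),(-.04,-.04),(-.04,.04))]
for n,c in(("s",cs),("t",ct)):
    H=cv2.getPerspectiveTransform(np.float32([proj(c,w) for w in W]),np.float32([[0,0],[300,0],[300,300],[0,300]]))
    cv2.imwrite(f"/tmp/{n}.png",cv2.warpPerspective(c["image"],H,(300,300),flags=cv2.INTER_CUBIC))
b=cv2.resize(cs["image"][120:270,180:340],(320,300))
cv2.imwrite("pics/v4.png",np.hstack([b]+[cv2.imread(f"/tmp/{n}.png") for n in"s"]))
```

```text
[ 8.6454  6.6376 95.1581  1.8041 88.4794 99.8183] [  0.0134  -0.0003   0.0041  -0.0067 -30.4298   0.0427]
```

View pics/v4.png

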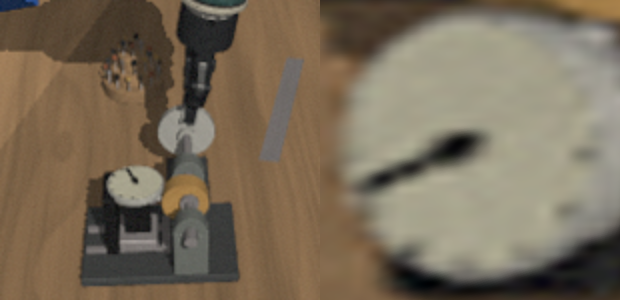

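The side crop shows the gripper upright on the disc. In the rectified dial the pointer runs from (465,147) to (362,188), which is about 2.69 rad and rising, so roughly 35° remain. Continuing, eased outward a little.

```bash
python3 shift.py '[[0.0023,0,-0.0004,0,-5,0],[0.0046,0,-0.0002,0,-10,0],[0.0069,0,0.0003,0,-15,0],[0.0091,0,0.001,0,-20,0],[0.0112,0,0.0019,0,-25,0],[0.0132,0,0.003,0,-30,0],[0.0152,0,0.0042,0,-35,0],[0.0152,0,0.0042,0,-35,0]]'
```

```text
t: 10.18
eef_pos: [0.5956, 0.1227, 0.103]
orientation: [180.0, 45.5, -1.4]
ft_force: [5.1, -1.3, 16.9]
opening: 0.0133
finger_force: 30.8
```

Run:
```python
from h import *
np.set_printoptions(suppress=True,precision=4)
print(ctrl.get_obs()["joints"])
cs=eyes.read_camera("side");p=[.5745,.033,YAW]
W=[rig(p,(-.067+x,-.055+y,.110)) for x,y in((.04,.04),(.04,-.04),(-.04,-.04),(-.04,.04))]
H=cv2.getPerspectiveTransform(np.float32([proj(cs,w) for w in W]),np.float32([[0,0],[300,0],[300,300],[0,300]]))
g=cv2.warpPerspective(cs["image"],H,(300,300),flags=cv2.INTER_CUBIC)
cv2.imwrite("pics/v5.png",np.hstack([cv2.resize(cs["image"][120:270,180:340],(320,300)),g]))
```

```text
[  6.6046  29.4327  75.3938   6.5733 120.2149  98.9477]
```

View pics/v5.png

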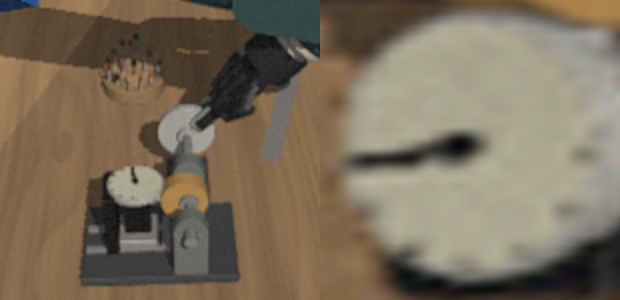

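The pointer now runs from (460,146) to (350,160), about 2.9 rad, which is the far end of its swing. Releasing and backing out along the fingers.

```bash
python3 shift.py '[[0,0,0,0,0,0],[0,0,0,0,0,0],[0,0,0,0,0,0]]' 0.04; python3 shift.py '[[0,0,-0.02,0,0,0],[0,0,-0.06,0,0,0],[0,0,-0.1,0,0,0],[0,0,-0.14,0,0,0],[0,0,-0.14,0,0,0],[0,0,-0.14,0,0,0],[0,0,-0.14,0,0,0],[0,0,-0.14,0,0,0]]'
python3 - <<'E'
from h import *
cs=eyes.read_camera("side");p=[.5745,.033,YAW]
W=[rig(p,(-.067+x,-.055+y,.110)) for x,y in((.04,.04),(.04,-.04),(-.04,-.04),(-.04,.04))]
H=cv2.getPerspectiveTransform(np.float32([proj(cs,w) for w in W]),np.float32([[0,0],[300,0],[300,300],[0,300]]))
g=cv2.warpPerspective(cs["image"],H,(300,300),flags=cv2.INTER_CUBIC)
cv2.imwrite("pics/v6.png",np.hstack([cv2.resize(cs["image"],(400,300)),g]))
E
```

```text
t: 10.48
eef_pos: [0.5948, 0.1231, 0.1036]
orientation: [180.0, 45.0, -1.4]
ft_force: [0.1, 0.1, -0.4]
opening: 0.0398
finger_force: 0.0
t: 11.15
eef_pos: [0.693, 0.1208, 0.2015]
orientation: [180.0, 45.1, -1.4]
ft_force: [-0.5, 0.3, -0.1]
opening: 0.04
finger_force: 0.0
```

View pics/v6.png

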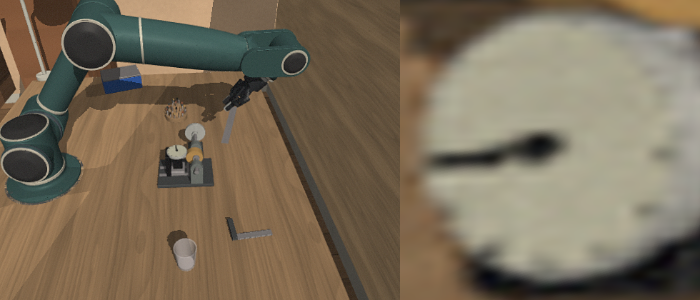

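The arm is clear, the pointer still reads about 2.9 rad ((540,147) to (432,161)), the dial hasn't moved and the bystanders are in place. Handing in.

```bash
python3 -c "
from bench import ctrl, eyes
print(ctrl.hand_in())"
```

```text
the job is handed in; nothing more can be done
None
```

I handed the job in with the carriage home, the pointer at about 2.9 rad (high spot under the plunger) and the arm clear, but my last push against the stop read 46.6 N at the wrist, so it may have failed the 45 N gauge limit; the hand-in gave no verdict.

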